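# Unlock the acrylic folding jig and hold its leaf at the marked angle

### The job

Pull the yellow keeper up out of its sprung rail on the acrylic folding jig and lay it gently in the green tray; only then swing the jig's aluminium leaf up by its red bar until it lies in line with the orange pointer, and hold it there. The leaf falls if let go, so finish while the gripper is still holding it steady at the mark, with nothing else propping it. Leave the pointer's setting, the tray and everything else on the bench as they are.

Things in the scene. Friction and masses are not known exactly. Their poses are not given: they have to be found in the camera images.
- jig_hinge (a point): Middle of the hinge line of the folding jig, 52 mm above the bench. Axes are the jig's: y along the hinge line, z up, -x from the hinge towards the red bar (roughly towards the robot; the jig is turned up to 0.3 rad). The leaf is hinged here.
- jig: The folding jig, fixed to the bench; origin on the bench below the middle of the hinge line, same axes. Plywood block 30 mm high spanning x -140..+50, y -145..+160 mm. The aluminium keeper rail is at x -110, y +125 mm, 22 mm high on the block. A clear upright panel 5 mm thick with black ticks stands at y -133 mm, x -135..+15 mm, top 170 mm above the bench.
- leaf (a joint): Angle of the leaf: 0 = level (start), grows as its bar side rises, stop at 1.6 rad. Aluminium plate 135 x 170 x 6 mm, mid-plane through the hinge line; with bar about 0.45 kg (varies by some 25 %). It swings freely and falls back to level when let go.
- leaf_bar (a point): Middle of the red round bar of the leaf: 12 mm thick, 124 mm long along y, in the leaf's mid-plane 195 mm from the hinge line, level at the start. Two thin arms at y +-55 mm join it to the leaf's edge, 60 mm away; pinch it between them. Round, it can turn in the grip as the leaf swings. Axes turn with the leaf: -x from hinge to bar, z normal to the leaf.
- pointer (a joint): Angle of the orange pointer, on the same scale as the leaf's angle: the leaf is in line with the pointer when both are equal. Set between 0.5 and 1.1 rad; stiff, stays where it is. Must not be moved.
- pointer_tip (a point): Tip of the orange pointer, a thin strip 6 mm wide that turns about the leaf's hinge line, 110 mm to -y of the leaf's middle (25 mm outside the leaf's edge), tip 125 mm from the hinge line. Its -x axis points from hinge to tip.
- keeper_head (a point): Centre of the yellow head (30 mm x, 22 mm y, 32 mm high) of the upright keeper, 44 mm above its underside, 74 mm above the bench at the start. Grasp the head across x, its 30 mm: a yellow tongue 24 mm wide, 6 mm thick runs from the head's lower edge towards -y, to 61 mm from this point, and lies over the leaf so that it cannot rise. Axes are the jig's at the start.
- keeper: The same keeper, a loose lock piece of about 0.09 kg; origin at the centre of its flat underside, 30 mm above the bench in the rail. Below the head a dark foot, 30 x 16 mm, 28 mm high, sits in the rail, gripped across y by two sprung balls: a straight upward pull of up to about 10 N snaps it past them in the first 8 mm, they rub until 22 mm, and it is clear after 25 mm.
- tray: Green open tray, 170 x 150 x 26 mm, walls and floor 4 to 5 mm, fixed to the bench, left or right of the jig (tray and tape roll may have changed places). Origin: centre of its underside; x along the 170 mm side.
- tape_roll: roll of brown tape lying flat, 104 mm across, 24 mm high, loose; a bystander. Origin: centre of its underside.
- trophy_base: clear acrylic trophy base, 100 x 100 x 20 mm, loose; a bystander. Origin: centre of its underside.
- cube_frame: open cube frame of clear and white acrylic, 70 mm a side, loose, at the back; a bystander. Origin: centre of its underside.
- clear_rod: short upright clear acrylic rod, 60 mm across, 100 mm high, loose, at the back; a bystander. Origin: centre of its underside.
- glue_bottle: white glue bottle with red cap, 48 mm across, 130 mm high, loose; a bystander. Origin: centre of its underside.
- cutter: black craft knife lying flat in front of the jig, about 160 x 24 x 17 mm, loose; a bystander. Origin: on its underside, 10 mm from mid-length.
There are look-alikes about, which are no part of the job. What is shaped like the keeper but pink is not meant. Of the things that look like the tray, the larger one is meant.

How it is judged:
On the way, in this order (a step that is already met when the one before it is completed fails the run):
1. the keeper is out of its rail and lies released in the tray (x of keeper_head in the frame of tray between -0.08 and 0.08 m and y of keeper_head in the frame of tray between -0.07 and 0.07 m and z of keeper_head in the frame of tray below 0.07 m and contact force between keeper and tray above 0.2 N and contact force between keeper and the arm below 0.05 N and contact force between keeper and the fingers below 0.05 N and linear speed of keeper below 0.03 m/s), for 0.2 s.
2. the leaf is swung up by the gripper (value of joint leaf above 0.35 rad and contact force between the fingers and leaf above 0.3 N), for 0.2 s.
At the end, for the whole second after the job is handed in: The leaf stands within 0.06 rad (about 3.5 degrees) of the orange pointer, still (under 0.05 rad/s) and held by the gripper's fingers (over 0.5 N), neither the keeper nor a bystander touching it; the keeper lies released inside the green tray (angle between the x axis of leaf_bar and the x axis of pointer_tip, either way round below 0.06 rad and contact force between the fingers and leaf above 0.5 N and velocity of joint leaf between -0.05 and 0.05 rad/s and contact force between leaf and keeper below 0.05 N and contact force between leaf and tape_roll below 0.05 N and contact force between leaf and trophy_base below 0.05 N and contact force between leaf and cube_frame below 0.05 N and contact force between leaf and clear_rod below 0.05 N and contact force between leaf and glue_bottle below 0.05 N and contact force between leaf and cutter below 0.05 N and x of keeper_head in the frame of tray between -0.08 and 0.08 m and y of keeper_head in the frame of tray between -0.07 and 0.07 m and z of keeper_head in the frame of tray below 0.07 m and contact force between keeper and tray above 0.2 N and contact force between keeper and the arm below 0.05 N and contact force between keeper and the fingers below 0.05 N); the arm keeps its last pose, push and grip.
It fails at once if the pointer's setting is disturbed (tip moved over 6 mm) (distance of pointer_tip from where it was at the start of the episode above 0.006 m).
It fails at once if the keeper is dropped or thrown: moving faster than 1 m/s while not held (contact force between keeper and the fingers below 0.01 N and linear speed of keeper above 1 m/s).
It fails at once if a bystander is pushed over 30 mm from its place (distance of any of tape_roll, trophy_base, cube_frame, clear_rod, glue_bottle, cutter from where it was at the start of the episode above 0.03 m).
It also fails if it takes over 54 s, if anything falls off the work surface, if the arm or the gripper's body presses on something with over 40 N, if the wrist force passes 120 N, or if a joint passes its speed limit or range.

### The arm

A 6-joint arm with a two-finger parallel gripper is mounted at the origin on the work surface. World frame = base frame: x ahead of the robot, y to its left, z up, the work surface at z = 0. Lengths are in m, angles in rad, forces in N, time in s.
With the tool pointing down it reaches from about 0.375 to 0.9 m from the base axis. Payload 3.1 kg.
Tool frame: the origin (TCP) lies midway between the tips of the shut fingers; the grasp point (between the pads) lies 19 mm behind it; z points along the fingers, y is the line along which they close (so a half turn about z gives the same grasp; the last joint's range is limited). The gripper opens to 85 mm and grips with 20 to 120 N. Pads are 22 mm wide; open, the fingers measure 114 mm over their backs; the gripper's body (76 mm by 85 mm) begins 54 mm behind the grasp point. The pads swing forward as they close: fully open they stand 13 mm farther back than shut.
Start: joints at [0.988, 0.527, 1.433, -0, 1.181, -0.178], TCP at [0.246, 0.574, 0.231] pointing down, gripper open.
Joint ranges: [-3.08, 3.08], [-0.75, 2.2], [0.22, 2.44], [-1.43, 4.57], [0, 2.65], [-2.85, 2.85]. Speed limits (rad/s): [2.79, 2.79, 3.14, 3.14, 3.14, 3.14].

### API

Orientations are given as a unit quaternion [x, y, z, w].
In Python, from station import manip gives the robot as it stands. The module is installed in compiled form; this text tells all that it offers.
- The arm moves only by the tool apply_moves, never from a script. Its arguments are lists of equal length, an entry for each row: "claw": the gripper's target within -1 to 1 (fully open at 1, half-way at 0, shut at -1); "travel": the shift along the tool's x, y, z scaled (see below), a list of three; "turn": the turn, a rotation vector about the tool's x, y, z scaled (see below), a list of three. In form: {"claw": [claw, ...], "travel": [[dx, dy, dz], ...], "turn": [[rx, ry, rz], ...]}. A call has 1 to 5 rows; each row is the pose to reach, as a shift and turn from the pose commanded when the call began, along the tool's axes at that moment, turning the shorter way round; what a row does not reach only later rows make up. The controller multiplies each number of a shift by 800 mm and each number of a turn by 180 degrees. A row lasts 1/12 s, in which the tool goes at most 41.7 mm and 7.16 degrees, less where a joint would pass 70% of its speed; a pose out of reach is approached as far as the arm can. A call with a number of a shift or a turn outside -1 to 1 is refused whole. A call with a gripper value outside its range is refused whole. The fingers move at their own pace and stop on an object; "newtons" is the grip in N (left out, the last holds). Time passes only in rows, so rows that repeat a pose let the fingers close. It gives the time, the measured TCP pose, the force, the opening and the grip force at its end, in the units of the state.
- manip.sense(): the state, without advancing time (a new reading comes with each control period).
- manip.snapshot(name): name is "scene" or "top"; returns a dict with "pixels" (400x640x3 uint8, red, green, blue), "depth" (400x640 float32, m along the optical axis (not along the pixel's ray), 0 where there is no reading), "intrinsics" (3x3 intrinsics, pixels), "k1" (the pictures are not rectified: a ray, as slopes to the right and down, at radius r is drawn at 1 + k1 r^2 times it, then the intrinsics apply), "R" (3x3) and "t" (3): a world point X has camera coordinates R X + t. Camera axes: x right, y down, z forward; pixel columns grow to the right and rows downward; lengths in m; the calibration is good to about 2 mm. A picture is of the moment at which its call begins.
- manip.sign_off(): hands the job in; it is judged then, once.
The state is a dict: "t": time; "q": joint angles; "qd": joint speeds; "tau": joint torques, N m; "tcp_pos": TCP position; "tool_rot": TCP orientation; "force": force on the tool from outside, world axes, zero at the start; "ft_torque": the same for the moment, N m; "finger_gap": opening from 0.0 (shut) to 1.0 (fully open); "gripper_force": force on a finger pad.
Only numpy, scipy, OpenCV 4.12 (cv2) and the standard library are available. Lean on these libraries where they do the work, as an engineer would, in place of code of your own. Each camera call takes 0.05 s, during which the arm holds its last target. There are 200 camera calls.

## Working session

There is one attempt and no reset: what is moved stays moved. The work goes in short steps, Python scripts to look and compute and a tool call to move; the robot and the scene stay as the last step left them, time stands still between calls to the robot, and variables do not carry over. Pictures are saved under pics/ and viewed, at most 10 in all, crops included, and the job is handed in when it is done.

Besides the shell and the picture viewer there is one more tool, called after "Call:" in YAML: its name, and indented under it one key for each argument. apply_moves: Moves the arm, as the interface text tells. Shifts and turns lie within -1 to 1; 1 stands for 800 mm of shift or 180 degrees of turn. Its arguments: {"type":"object","properties":{"claw":{"type":"array","items":{"type":"number"}},"travel":{"type":"array","items":{"type":"array","items":{"type":"number"}}},"turn":{"type":"array","items":{"type":"array","items":{"type":"number"}}},"newtons":{"type":"number"}},"required":["claw","travel","turn"]}

```bash
mkdir -p pics
cat > h.py <<'E'
import numpy as np, cv2, pickle
from station import manip
from scipy.spatial.transform import Rotation as Ro
def snap(n,save=None):
    s=manip.snapshot(n)
    if save: cv2.imwrite('pics/'+save,s['pixels'][:,:,::-1]); pickle.dump(s,open('pics/'+save+'.pkl','wb'))
    return s
def load(f): return pickle.load(open('pics/'+f+'.pkl','rb'))
def ray(s,uv):
    K=np.array(s['intrinsics'],float);p=np.linalg.inv(K)@np.array([uv[0],uv[1],1.]);d=p[:2]/p[2];x=d.copy()
    for _ in range(30): x=d/(1+s['k1']*(x@x))
    return np.array([x[0],x[1],1.])
def world(s,uv,r=1):
    u,v=int(round(uv[0])),int(round(uv[1]));w=s['depth'][v-r:v+r+1,u-r:u+r+1];w=w[w>0]
    return np.array(s['R']).T@(ray(s,uv)*np.median(w)-np.array(s['t']))
def onz(s,uv,z):
    R=np.array(s['R']);c=-R.T@np.array(s['t']);d=R.T@ray(s,uv);return c+d*(z-c[2])/d[2]
def tri(s1,uv1,s2,uv2):
    A=[];B=[]
    for s,uv in((s1,uv1),(s2,uv2)):
        R=np.array(s['R']);c=-R.T@np.array(s['t']);d=R.T@ray(s,uv);d/=np.linalg.norm(d);P=np.eye(3)-np.outer(d,d);A.append(P);B.append(P@c)
    return np.linalg.solve(sum(A),sum(B))
def proj(s,X):
    p=np.array(s['R'])@X+np.array(s['t']);x=p[:2]/p[2];x=x*(1+s['k1']*(x@x));return (np.array(s['intrinsics'])@np.array([*x,1]))[:2]
def cmd(pos,R):
    "shift/turn in tool units from current sensed pose to the target"
    st=manip.sense();R0=Ro.from_quat(st['tool_rot'])
    print('travel',np.round(R0.inv().apply(np.array(pos)-st['tcp_pos'])/.8,4),'turn',np.round((R0.inv()*R).as_rotvec()/np.pi,4))
E
python3 - <<'E'
from h import *
for n in('scene','top'):
    s=snap(n,n+'1.png'); print(n,np.round(-np.array(s['R']).T@np.array(s['t']),3),np.round(s['intrinsics'],0).tolist(),s['k1'])
print(manip.sense())
E
```

```text
scene [1.068 0.36  0.937] [[366.0, 0.0, 319.0], [0.0, 366.0, 202.0], [0.0, 0.0, 1.0]] 0.02415528421614654
top [ 0.294 -0.011  1.212] [[466.0, 0.0, 325.0], [0.0, 466.0, 202.0], [0.0, 0.0, 1.0]] -0.13402944044583784
{'t': 0.1, 'q': array([ 9.87485926e-01,  5.28377811e-01,  1.43379491e+00, -1.90173547e-06,
        1.18138260e+00, -1.78512326e-01]), 'qd': array([-1.56483538e-04,  6.96513625e-05, -8.40156007e-04, -2.06828929e-04,
        1.70265487e-04,  1.83844237e-04]), 'tau': array([ 5.63112189e-05, -4.43304849e+01, -1.78588039e+01, -2.44193570e-04,
        3.89342065e-03, -2.14528444e-05]), 'tcp_pos': array([0.24576293, 0.57394658, 0.23042204]), 'tool_rot': array([ 2.01019522e-01,  9.79586744e-01, -9.11323158e-04, -3.64010244e-04]), 'force': array([-1.09550856,  0.39883003,  0.20830578]), 'ft_torque': array([-0.0378259 ,  0.0074159 , -0.00875175]), 'gripper_force': 0.0, 'finger_gap': 0.9984645214759598}
```

View pics/scene1.png

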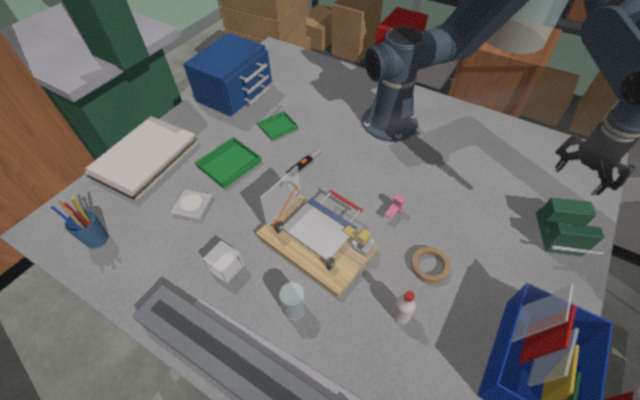

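View pics/top1.png

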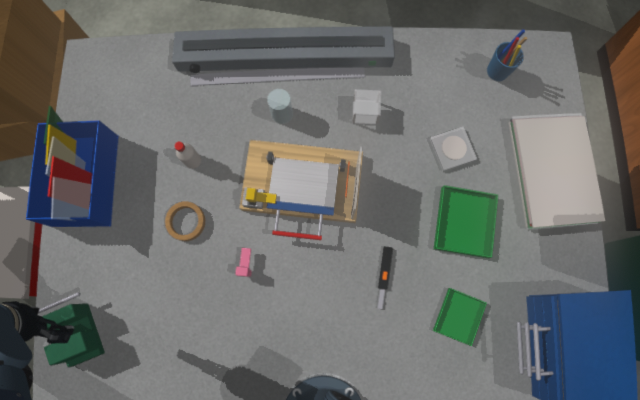

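The scene view shows the yellow keeper at about (357,237), the red bar at (345,202), the orange pointer at (285,203) and the large tray at (229,162). In the top view the keeper is at (262,197), the bar at (297,236), the large tray at (466,222), the small look-alike tray at (460,317), the pink look-alike at (244,262) and the cutter at (385,278).

Run:
```python
from h import *
a=cv2.imread('pics/scene1.png')[160:300,245:395];b=cv2.imread('pics/top1.png')[130:250,230:380]
a=cv2.resize(a,(600,560),interpolation=cv2.INTER_CUBIC);b=cv2.resize(b,(750,600),interpolation=cv2.INTER_CUBIC)
cv2.imwrite('pics/a.png',a);cv2.imwrite('pics/b.png',b)
```

```text
(no output)
```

View pics/a.png

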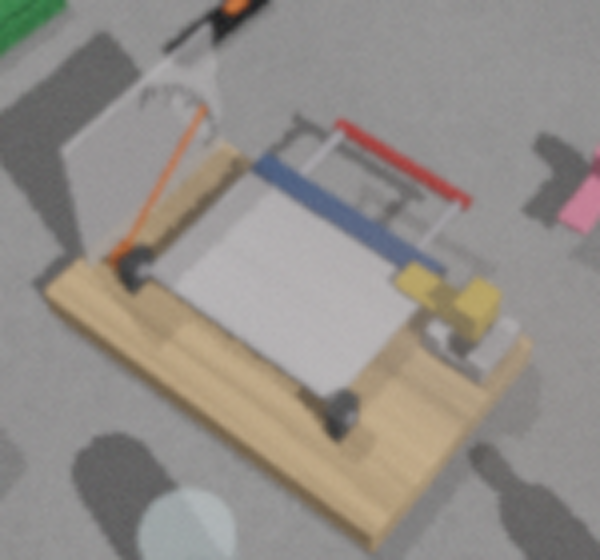

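View pics/b.png

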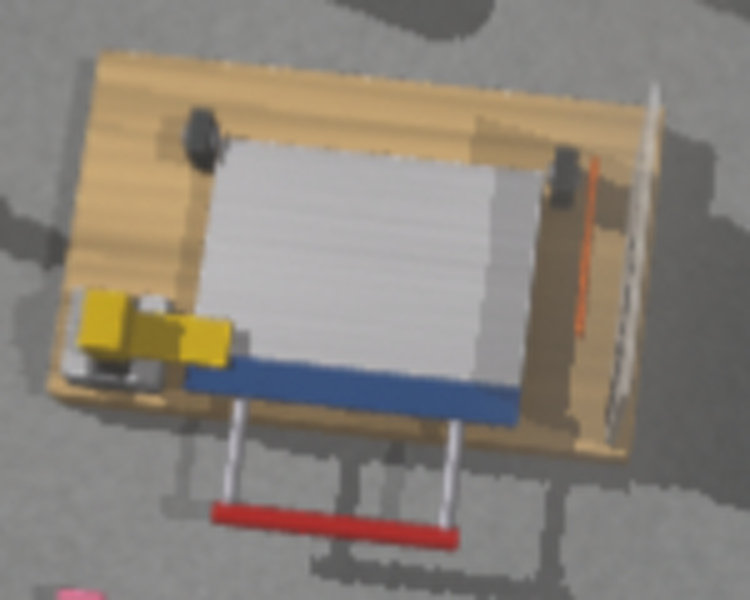

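Crop a shows the pointer from its base (275,224) to its tip (296,187.5), and the bar ends at (329.5,191) and (362,211). Crop b shows the bar ends at (272.6,232.6) and (321.6,238), the pointer running from (349.4,161.6) to (346.2,197), the keeper head top at about (250.6,194), and the block corners.

```bash
cat > m.py <<'E'
from h import *
from scipy.optimize import least_squares
S=load('scene1.png');T=load('top1.png')
fa=lambda x,y:np.array([(x+.5)/4-.5+245,(y+.5)/4-.5+160]);fb=lambda x,y:np.array([(x+.5)/5-.5+230,(y+.5)/5-.5+130])
E
python3 - <<'E'
from m import *
P=lambda n,v:print(n,np.round(v,4))
b1=tri(S,fa(338,125),T,fb(458,540));b2=tri(S,fa(467,203),T,fb(213,513))
P('bar-y',b1);P('bar+y',b2);P('len',np.linalg.norm(b1-b2))
pt=tri(S,fa(203,110),T,fb(581,335));pb=tri(S,fa(120,255),T,fb(597,158));P('ptip',pt);P('pbase',pb)
d=b2-b1;P('yaw',np.arctan2(-d[0],d[1]))
for n,c,j in(('c1',(97,52),(.05,.16)),('c2',(662,105),(.05,-.145)),('c3',(630,460),(-.14,-.145)),('c4',(50,392),(-.14,.16))):P(n,onz(T,fb(*c),.03))
kh=tri(S,fa(478,290),T,fb(104,320));P('headtop?',kh)
# model fit
obs=[]
for c,j in(((97,52),(.05,.16,.03)),((662,105),(.05,-.145,.03)),((630,460),(-.14,-.145,.03)),((50,392),(-.14,.16,.03)),((213,513),(-.195,.062,.052)),((458,540),(-.195,-.062,.052))):obs.append((T,fb(*c),np.array(j)))
for c,j in(((375,548),(.05,.16,.03)),((45,290),(.05,-.145,.03)),((530,343),(-.14,.16,.03)),((338,125),(-.195,-.062,.052)),((467,203),(-.195,.062,.052))):obs.append((S,fa(*c),np.array(j)))
def X(p,j):c,s=np.cos(p[2]),np.sin(p[2]);return np.array([p[0]+c*j[0]-s*j[1],p[1]+s*j[0]+c*j[1],j[2]])
f=lambda p:np.concatenate([proj(s,X(p,j))-uv for s,uv,j in obs])
r=least_squares(f,[.5,.06,0.]);P('jig',r.x);P('res',r.fun.reshape(-1,2));p=r.x
# pointer
g=lambda q:np.concatenate([proj(S,X(p,[-.125*np.cos(q[0]),-.11,.052+.125*np.sin(q[0])]))-fa(203,110),proj(T,X(p,[-.125*np.cos(q[0]),-.11,.052+.125*np.sin(q[0])]))-fb(581,335)])
q=least_squares(g,[.8]);P('pointer',q.x);P('res',q.fun)
P('keeper_head',X(p,[-.11,.125,.074]))
k=X(p,[-.11,.125,.09]);P('kproj T',(proj(T,k)+.5-[230,130])*5);P('kproj S',(proj(S,k)+.5-[245,160])*4)
# tray by colour
for n,s in(('T',T),('S',S)):
    h=cv2.cvtColor(s['pixels'],cv2.COLOR_RGB2HSV);m=cv2.inRange(h,(55,150,60),(75,255,255))
    N,l,st,c=cv2.connectedComponentsWithStats(m)
    for i in range(1,N):
        if st[i,4]>300:
            ct=cv2.findContours((l==i).astype(np.uint8),0,2)[0][0];mr=cv2.minAreaRect(ct)
            bx=cv2.boxPoints(mr);w=np.array([onz(s,q,.026 )for q in bx])
            print(n,st[i],np.round(w[:,:2],3).tolist(),np.round(w.mean(0),3),np.round([np.linalg.norm(w[0]-w[1]),np.linalg.norm(w[1]-w[2])],3))
E
```

```text
bar-y [ 0.4456 -0.0026  0.0515]
bar+y [0.4611 0.1196 0.0536]
len 0.1232
ptip [ 0.5343 -0.0637  0.1228]
pbase [ 0.6392 -0.0741  0.0612]
yaw -0.1261
c1 [0.7141 0.1885 0.03  ]
c2 [ 0.6789 -0.1135  0.03  ]
c3 [ 0.488  -0.0908  0.03  ]
c4 [0.5284 0.2093 0.03  ]
headtop? [0.5513 0.1707 0.0956]
jig [ 0.6472  0.0348 -0.1258]
res [[ 0.4707 -1.0009]
 [ 0.6767  0.0756]
 [ 0.2539 -0.8281]
 [-0.6888  0.0061]
 [ 0.195  -0.3569]
 [ 0.1387 -0.3326]
 [-0.0039 -2.3624]
 [-0.2151  0.5492]
 [ 1.5586 -0.3436]
 [ 0.2889  0.0468]
 [ 0.7684  0.6131]]
pointer [0.6393]
res [ 0.9184 -0.6096 -0.357  -0.3884]
keeper_head [0.5538 0.1726 0.074 ]
kproj T [103.1294 317.9649]
kproj S [479.2913 298.8201]
T [ 435  192   52   64 2280] [[0.416, -0.292], [0.569, -0.323], [0.548, -0.454], [0.395, -0.419]] [ 0.482 -0.372  0.026] [0.156 0.132]
T [ 440  292   39   50 1186] [[0.203, -0.293], [0.304, -0.337], [0.278, -0.405], [0.177, -0.36]] [ 0.24  -0.349  0.026] [0.11  0.073]
```

```bash
cat >> h.py <<'E'
YAW=-0.126
def down(a): # tool z down, tool y at world angle a
    y=np.array([np.cos(a),np.sin(a),0]);z=np.array([0,0,-1.]);return Ro.from_matrix(np.c_[np.cross(y,z),y,z])
E
python3 - <<'E'
from m import *
cmd([.553,.172,.15],down(YAW))
cmd([.553,.172,.25],down(YAW))
for n,s in(('T',T),('S',S)):
    h=cv2.cvtColor(s['pixels'],cv2.COLOR_RGB2HSV);m=cv2.inRange(h,(50,100,40),(80,255,255))
    N,l,st,c=cv2.connectedComponentsWithStats(m)
    for i in range(1,N):
        if st[i,4]>800:
            ct=cv2.findContours((l==i).astype(np.uint8),0,2)[0][0];ap=cv2.approxPolyDP(cv2.convexHull(ct),5,True)[:,0]
            print(n,st[i].tolist(),ap.tolist(),[np.round(onz(s,q,.026),3).tolist() for q in ap])
E
```

```text
travel [-0.5509 -0.3104  0.1009] turn [-6.000e-04  3.000e-04  4.113e-01]
travel [-0.5509 -0.3106 -0.0241] turn [-6.000e-04  3.000e-04  4.113e-01]
T [434, 186, 63, 72, 3620] [[444, 186], [496, 196], [491, 256], [434, 248]] [[0.58, -0.328, 0.026], [0.551, -0.467, 0.026], [0.392, -0.44, 0.026], [0.416, -0.291, 0.026]]
T [433, 288, 53, 58, 1878] [[449, 288], [485, 302], [471, 345], [433, 330]] [[0.313, -0.324, 0.026], [0.275, -0.416, 0.026], [0.169, -0.373, 0.026], [0.21, -0.278, 0.026]]
T [43, 305, 61, 61, 2224] [[87, 305], [103, 352], [72, 365], [50, 364], [43, 317]] [[0.278, 0.611, 0.026], [0.159, 0.561, 0.026], [0.122, 0.647, 0.026], [0.122, 0.71, 0.026], [0.243, 0.737, 0.026]]
S [64, 0, 59, 64, 954] [[64, 0], [116, 4], [122, 19], [117, 63], [93, 53]] [[0.037, -1.902, 0.026], [-0.079, -1.633, 0.026], [0.013, -1.479, 0.026], [0.291, -1.185, 0.026], [0.294, -1.341, 0.026]]
S [196, 138, 65, 50, 1716] [[233, 138], [260, 161], [224, 187], [196, 162]] [[0.397, -0.438, 0.026], [0.438, -0.285, 0.026], [0.591, -0.314, 0.026], [0.556, -0.469, 0.026]]
```

Call:
apply_moves:
  claw: [1,1,1,1,1]
  travel:
    - [-0.5509,-0.3106,-0.0241]
    - [-0.5509,-0.3106,-0.0241]
    - [-0.5509,-0.3106,-0.0241]
    - [-0.5509,-0.3106,-0.0241]
    - [-0.5509,-0.3106,-0.0241]
  turn:
    - [0,0,0.4113]
    - [0,0,0.4113]
    - [0,0,0.4113]
    - [0,0,0.4113]
    - [0,0,0.4113]
  newtons: 60

```text
t: 0.52
tcp_pos: [0.3729, 0.4074, 0.2389]
tool_rot: [0.495, 0.869, -0.0, -0.0]
force: [0.1, -0.1, 0.0]
finger_gap: 1.0
gripper_force: 0.0
```

Run:
```python
from h import *
cmd([.553,.172,.18],down(YAW))
```

```text
travel [-0.3679  0.0435  0.0736] turn [-3.000e-04  1.000e-04  2.106e-01]
```

Call:
apply_moves:
  claw: [1,1,1,1,1]
  travel:
    - [-0.368,0.0435,0.0736]
    - [-0.368,0.0435,0.0736]
    - [-0.368,0.0435,0.0736]
    - [-0.368,0.0435,0.0736]
    - [-0.368,0.0435,0.0736]
  turn:
    - [0,0,0.2106]
    - [0,0,0.2106]
    - [0,0,0.2106]
    - [0,0,0.2106]
    - [0,0,0.2106]

```text
t: 0.93
tcp_pos: [0.4982, 0.2457, 0.1981]
tool_rot: [0.738, 0.674, -0.0, -0.0]
force: [-0.4, -0.1, 0.1]
finger_gap: 1.002
gripper_force: 0.0
```

Run:
```python
from h import *
cmd([.553,.172,.13],down(YAW))
```

```text
travel [-0.0855  0.0766  0.085 ] turn [-0.0002  0.      0.0114]
```

Call:
apply_moves:
  claw: [1,1,1,1,1]
  travel:
    - [-0.0855,0.0766,0.02]
    - [-0.0855,0.0766,0.085]
    - [-0.0855,0.0766,0.085]
    - [-0.0855,0.0766,0.085]
    - [-0.0855,0.0766,0.085]
  turn:
    - [0,0,0.0114]
    - [0,0,0.0114]
    - [0,0,0.0114]
    - [0,0,0.0114]
    - [0,0,0.0114]

```text
t: 1.35
tcp_pos: [0.552, 0.1727, 0.1284]
tool_rot: [0.749, 0.662, -0.002, -0.002]
force: [-0.2, 0.1, 1.2]
finger_gap: 1.003
gripper_force: 0.0
```

Run:
```python
from h import *
a=snap('top','top2.png')['pixels'][130:250,200:350,::-1];b=snap('scene','scene2.png')['pixels'][160:280,290:440,::-1]
cv2.imwrite('pics/c.png',cv2.resize(np.hstack([a,b]),(800,320),interpolation=cv2.INTER_CUBIC))
cmd([.553,.172,.053],down(YAW))
```

```text
travel [-0.0033  0.0009  0.0974] turn [-0.0001 -0.0001  0.002 ]
```

View pics/c.png

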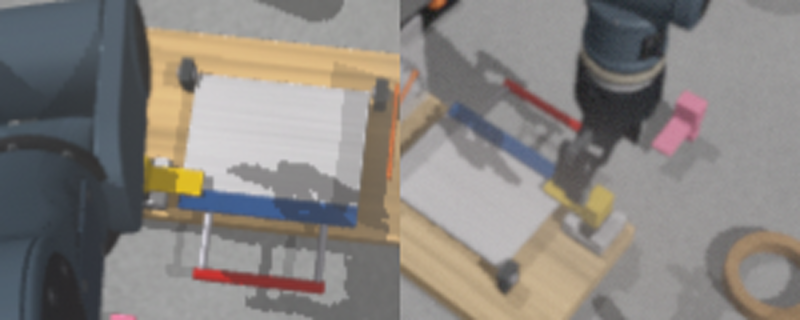

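The crop shows the gripper directly above the yellow head, which is at about (597,205) in the right half. Next I descend and grip.

Call:
apply_moves:
  claw: [1,1,1,1,1]
  travel:
    - [-0.0025,0.001,0.03]
    - [-0.0025,0.001,0.06]
    - [-0.0025,0.001,0.08]
    - [-0.0025,0.001,0.097]
    - [-0.0025,0.001,0.097]
  turn:
    - [0,0,0]
    - [0,0,0]
    - [0,0,0]
    - [0,0,0]
    - [0,0,0]

```text
t: 1.87
tcp_pos: [0.5517, 0.1735, 0.0522]
tool_rot: [0.747, 0.664, -0.001, -0.001]
force: [0.1, -0.5, 0.7]
finger_gap: 1.002
gripper_force: 0.0
```

Call:
apply_moves:
  claw: [-0.3,-1,-1,-1,-1]
  travel:
    - [0,0,0]
    - [0,0,0]
    - [0,0,0]
    - [0,0,0]
    - [0,0,0]
  turn:
    - [0,0,0]
    - [0,0,0]
    - [0,0,0]
    - [0,0,0]
    - [0,0,0]

```text
t: 2.28
tcp_pos: [0.5542, 0.1723, 0.0544]
tool_rot: [0.748, 0.664, 0.001, 0.001]
force: [0.4, -0.4, -0.3]
finger_gap: 0.344
gripper_force: 59.1
```

Call:
apply_moves:
  claw: [-1,-1,-1,-1,-1]
  travel:
    - [0,0,0]
    - [0,0,0]
    - [0,0,0]
    - [0,0,0]
    - [0,0,0]
  turn:
    - [0,0,0]
    - [0,0,0]
    - [0,0,0]
    - [0,0,0]
    - [0,0,0]

```text
t: 2.7
tcp_pos: [0.5542, 0.1723, 0.0543]
tool_rot: [0.748, 0.663, 0.001, 0.0]
force: [-0.5, 0.8, 6.9]
finger_gap: 0.338
gripper_force: 59.6
```

The gap is 29 mm, so the head is gripped. Now the straight upward pull.

Call:
apply_moves:
  claw: [-1,-1,-1,-1,-1]
  travel:
    - [0,0,-0.01]
    - [0,0,-0.02]
    - [0,0,-0.03]
    - [0,0,-0.04]
    - [0,0,-0.05]
  turn:
    - [0,0,0]
    - [0,0,0]
    - [0,0,0]
    - [0,0,0]
    - [0,0,0]

```text
t: 3.12
tcp_pos: [0.5538, 0.172, 0.0943]
tool_rot: [0.748, 0.664, 0.0, 0.0]
force: [0.2, 0.4, -0.5]
finger_gap: 0.346
gripper_force: 60.0
```

Call:
apply_moves:
  claw: [-1,-1,-1,-1,-1]
  travel:
    - [0,0,-0.04]
    - [0,0,-0.09]
    - [0,0,-0.14]
    - [0,0,-0.19]
    - [0,0,-0.22]
  turn:
    - [0,0,0]
    - [0,0,0]
    - [0,0,0]
    - [0,0,0]
    - [0,0,0]

```text
t: 3.53
tcp_pos: [0.555, 0.1722, 0.2747]
tool_rot: [0.748, 0.664, 0.003, 0.002]
force: [0.1, 0.2, -1.0]
finger_gap: 0.342
gripper_force: 60.0
```

Run:
```python
from h import *
a=snap('scene','scene3.png')['pixels'][110:290,240:465,::-1]
cv2.imwrite('pics/d.png',cv2.resize(a,(600,480),interpolation=cv2.INTER_CUBIC))
cmd([.49,-.37,.27],down(YAW));cmd([.49,-.37,.066],down(YAW))
```

```text
travel [-0.6834 -0.0029  0.0086] turn [ 0.0049 -0.0011  0.0021]
travel [-0.6843 -0.0068  0.2636] turn [ 0.0049 -0.0011  0.0021]
```

View pics/d.png

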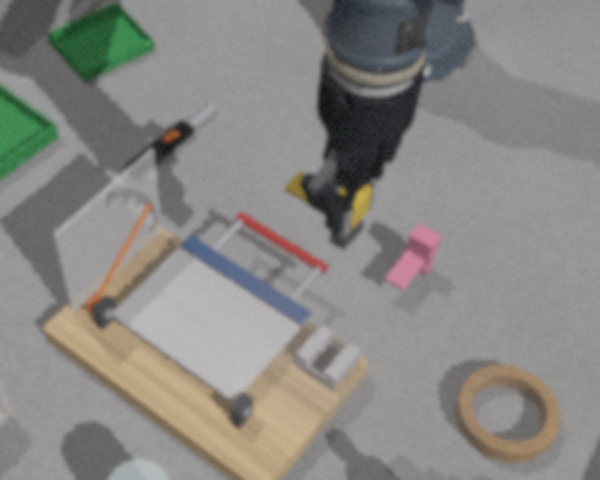

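The keeper is clear of the rail, held at about (345,200), and the rail is empty. Next I carry it to the tray.

Call:
apply_moves:
  claw: [-1,-1,-1,-1,-1]
  travel:
    - [-0.03,0,0.0]
    - [-0.07,0,0]
    - [-0.115,0,0]
    - [-0.16,0,0]
    - [-0.205,-0.001,0.002]
  turn:
    - [0,0,0]
    - [0,0,0]
    - [0,0,0]
    - [0,0,0]
    - [0,0,0]

```text
t: 4.0
tcp_pos: [0.5327, 0.008, 0.2683]
tool_rot: [0.748, 0.664, 0.0, 0.001]
force: [0.9, -0.7, -0.7]
finger_gap: 0.343
gripper_force: 60.0
```

Call:
apply_moves:
  claw: [-1,-1,-1,-1,-1]
  travel:
    - [-0.045,0,0.0]
    - [-0.09,0,0]
    - [-0.135,0,0]
    - [-0.18,0,0]
    - [-0.225,-0.001,0.002]
  turn:
    - [0,0,0]
    - [0,0,0]
    - [0,0,0]
    - [0,0,0]
    - [0,0,0]

```text
t: 4.42
tcp_pos: [0.5102, -0.171, 0.2667]
tool_rot: [0.748, 0.663, 0.0, 0.001]
force: [0.5, 0.5, -1.4]
finger_gap: 0.346
gripper_force: 60.0
```

Call:
apply_moves:
  claw: [-1,-1,-1,-1,-1]
  travel:
    - [-0.045,0,0.0]
    - [-0.09,0,0]
    - [-0.135,0,0]
    - [-0.18,0,0]
    - [-0.22,-0.001,0.002]
  turn:
    - [0,0,0]
    - [0,0,0]
    - [0,0,0]
    - [0,0,0]
    - [0,0,0]

```text
t: 4.83
tcp_pos: [0.4883, -0.3463, 0.2651]
tool_rot: [0.748, 0.663, -0.0, 0.001]
force: [0.7, 0.4, -0.9]
finger_gap: 0.346
gripper_force: 60.0
```

Run:
```python
from h import *
print(manip.sense()['q']);cmd([.49,-.37,.06],down(YAW));cmd([.49,-.37,.032],down(YAW))
```

```text
[-8.03200708e-01  4.54936010e-01  1.46323652e+00 -4.33630718e-04
  1.22180593e+00 -6.82371900e-01]
travel [-0.0288  0.0054  0.2564] turn [0.0003 0.0004 0.0017]
travel [-0.0287  0.0054  0.2914] turn [0.0003 0.0004 0.0017]
```

Call:
apply_moves:
  claw: [-1,-1,-1,-1,-1]
  travel:
    - [-0.02,0.004,0.03]
    - [-0.028,0.005,0.08]
    - [-0.028,0.005,0.13]
    - [-0.028,0.005,0.18]
    - [-0.028,0.005,0.22]
  turn:
    - [0,0,0]
    - [0,0,0]
    - [0,0,0]
    - [0,0,0]
    - [0,0,0]

```text
t: 5.25
tcp_pos: [0.489, -0.3661, 0.086]
tool_rot: [0.748, 0.663, -0.0, -0.001]
force: [0.7, 1.0, -1.4]
finger_gap: 0.342
gripper_force: 60.1
```

Run:
```python
from h import *
cmd([.49,-.37,.032],down(YAW))
```

```text
travel [-0.0048  0.0019  0.0675] turn [-0.0006 -0.0004  0.0017]
```

Call:
apply_moves:
  claw: [-1,-1,-1,-1,-1]
  travel:
    - [0,0,0.025]
    - [0,0,0.045]
    - [0,0,0.055]
    - [0,0,0.062]
    - [0,0,0.066]
  turn:
    - [0,0,0]
    - [0,0,0]
    - [0,0,0]
    - [0,0,0]
    - [0,0,0]

```text
t: 5.67
tcp_pos: [0.4904, -0.3669, 0.0355]
tool_rot: [0.748, 0.664, -0.0, 0.0]
force: [-0.6, 0.5, -1.1]
finger_gap: 0.346
gripper_force: 60.1
```

Call:
apply_moves:
  claw: [-1,-1,-1,-1]
  travel:
    - [0,0,0.002]
    - [0,0,0.004]
    - [0,0,0.004]
    - [0,0,0.004]
  turn:
    - [0,0,0]
    - [0,0,0]
    - [0,0,0]
    - [0,0,0]

```text
t: 6.0
tcp_pos: [0.4906, -0.367, 0.0331]
tool_rot: [0.748, 0.664, 0.0, 0.001]
force: [0.4, -0.0, -0.7]
finger_gap: 0.345
gripper_force: 60.1
```

Not touching yet. I go on down in small steps until the force shows contact.

Call:
apply_moves:
  claw: [-1,-1,-1,-1,-1]
  travel:
    - [0,0,0.001]
    - [0,0,0.002]
    - [0,0,0.003]
    - [0,0,0.004]
    - [0,0,0.004]
  turn:
    - [0,0,0]
    - [0,0,0]
    - [0,0,0]
    - [0,0,0]
    - [0,0,0]

```text
t: 6.42
tcp_pos: [0.4902, -0.3665, 0.0289]
tool_rot: [0.748, 0.664, -0.0, -0.0]
force: [0.3, 0.0, -1.4]
finger_gap: 0.343
gripper_force: 60.1
```

Call:
apply_moves:
  claw: [-1,-1,-1,-1,-1]
  travel:
    - [0,0,0.001]
    - [0,0,0.002]
    - [0,0,0.003]
    - [0,0,0.003]
    - [0,0,0.003]
  turn:
    - [0,0,0]
    - [0,0,0]
    - [0,0,0]
    - [0,0,0]
    - [0,0,0]

```text
t: 6.83
tcp_pos: [0.4903, -0.3667, 0.0284]
tool_rot: [0.748, 0.664, -0.0, 0.0]
force: [-1.9, 1.3, 9.7]
finger_gap: 0.343
gripper_force: 61.6
```

Contact at 10 N. I release slowly and then rise.

Call:
apply_moves:
  claw: [-0.3,-0.2,-0.1,0.1,0.3]
  travel:
    - [0,0,-0.001]
    - [0,0,-0.001]
    - [0,0,-0.001]
    - [0,0,-0.001]
    - [0,0,-0.001]
  turn:
    - [0,0,0]
    - [0,0,0]
    - [0,0,0]
    - [0,0,0]
    - [0,0,0]

```text
t: 7.25
tcp_pos: [0.4902, -0.3666, 0.0272]
tool_rot: [0.748, 0.663, 0.0, -0.0]
force: [0.2, 0.1, -0.6]
finger_gap: 0.649
gripper_force: 0.0
```

Call:
apply_moves:
  claw: [0.7,0.7,0.7,0.7,0.7]
  travel:
    - [0,0,-0.001]
    - [0,0,-0.03]
    - [0,0,-0.08]
    - [0,0,-0.13]
    - [0,0,-0.18]
  turn:
    - [0,0,0]
    - [0,0,0]
    - [0,0,0]
    - [0,0,0]
    - [0,0,0]

```text
t: 7.67
tcp_pos: [0.4898, -0.3662, 0.1724]
tool_rot: [0.748, 0.663, -0.0, -0.001]
force: [0.4, -0.3, -0.4]
finger_gap: 0.851
gripper_force: 0.0
```

Call:
apply_moves:
  claw: [0.4,0.4,0.4,0.4,0.4]
  travel:
    - [0,0,-0.05]
    - [0,0,-0.1]
    - [0,0,-0.12]
    - [0,0,-0.12]
    - [0,0,-0.12]
  turn:
    - [0,0,0]
    - [0,0,0]
    - [0,0,0]
    - [0,0,0]
    - [0,0,0]

```text
t: 8.08
tcp_pos: [0.4904, -0.3668, 0.2685]
tool_rot: [0.748, 0.664, 0.0, 0.001]
force: [-0.4, 0.0, -0.3]
finger_gap: 0.698
gripper_force: 0.0
```

Run:
```python
from h import *
a=snap('scene','scene4.png')['pixels'][90:250,150:350,::-1]
cv2.imwrite('pics/e.png',cv2.resize(a,(600,480),interpolation=cv2.INTER_CUBIC))
cmd([.453,.0588,.24],down(YAW));cmd([.453,.0588,.034],down(YAW))
```

```text
travel [ 0.5217 -0.109   0.034 ] turn [-0.0004 -0.0003  0.002 ]
travel [ 0.5214 -0.1087  0.2915] turn [-0.0004 -0.0003  0.002 ]
```

View pics/e.png

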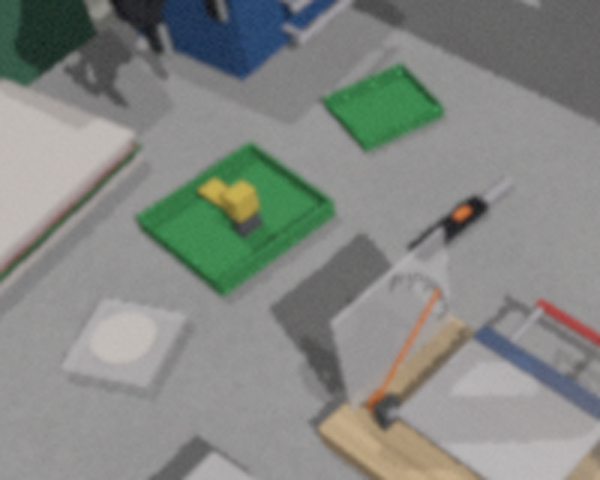

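The keeper stands upright and free in the large tray, at about (238,200) in the crop. Next is the bar.

Call:
apply_moves:
  claw: [0.1,0.1,0.1,0.1,0.1]
  travel:
    - [0.04,-0.01,0.0]
    - [0.09,-0.02,0]
    - [0.14,-0.03,0]
    - [0.19,-0.04,0]
    - [0.24,-0.05,0]
  turn:
    - [0,0,0]
    - [0,0,0]
    - [0,0,0]
    - [0,0,0]
    - [0,0,0]

```text
t: 8.55
tcp_pos: [0.4716, -0.1688, 0.2648]
tool_rot: [0.749, 0.663, -0.001, -0.003]
force: [0.7, 0.3, 0.4]
finger_gap: 0.55
gripper_force: 0.0
```

Call:
apply_moves:
  claw: [0.1,0.1,0.1,0.1,0.1]
  travel:
    - [0.05,-0.01,0.0]
    - [0.1,-0.02,0]
    - [0.15,-0.03,0]
    - [0.2,-0.04,0]
    - [0.25,-0.05,0]
  turn:
    - [0,0,0]
    - [0,0,0]
    - [0,0,0]
    - [0,0,0]
    - [0,0,0]

```text
t: 8.97
tcp_pos: [0.4556, 0.0342, 0.2653]
tool_rot: [0.748, 0.663, -0.002, -0.002]
force: [0.6, 0.0, 0.1]
finger_gap: 0.55
gripper_force: 0.0
```

Run:
```python
from h import *
cmd([.453,.0588,.13],down(YAW));cmd([.453,.0588,.034],down(YAW))
```

```text
travel [ 0.0301 -0.006   0.1691] turn [-0.0017 -0.0001  0.0018]
travel [ 0.03   -0.0054  0.2891] turn [-0.0017 -0.0001  0.0018]
```

Call:
apply_moves:
  claw: [0.1,0.1,0.1,0.1,0.1]
  travel:
    - [0.025,-0.005,0.03]
    - [0.028,-0.006,0.08]
    - [0.028,-0.006,0.13]
    - [0.028,-0.006,0.169]
    - [0.028,-0.006,0.169]
  turn:
    - [0,0,0]
    - [0,0,0]
    - [0,0,0]
    - [0,0,0]
    - [0,0,0]

```text
t: 9.38
tcp_pos: [0.4493, 0.0559, 0.1258]
tool_rot: [0.748, 0.664, -0.006, -0.007]
force: [-0.8, 0.1, -0.4]
finger_gap: 0.547
gripper_force: 0.0
```

Run:
```python
from h import *
cmd([.453,.0588,.034],down(YAW))
```

```text
travel [0.0041 0.0062 0.1146] turn [-0.0056  0.      0.0021]
```

Call:
apply_moves:
  claw: [0.1,0.1,0.1,0.1,0.1]
  travel:
    - [0.002,0.003,0.03]
    - [0.002,0.003,0.06]
    - [0.002,0.003,0.09]
    - [0.002,0.003,0.114]
    - [0.002,0.003,0.114]
  turn:
    - [-0.003,0,0]
    - [-0.003,0,0]
    - [-0.003,0,0]
    - [-0.003,0,0]
    - [-0.003,0,0]

```text
t: 9.8
tcp_pos: [0.4561, 0.0562, 0.0387]
tool_rot: [0.748, 0.663, 0.001, 0.001]
force: [0.5, -0.0, 0.3]
finger_gap: 0.549
gripper_force: 0.0
```

Call:
apply_moves:
  claw: [-0.4,-0.6,-1,-1,-1]
  travel:
    - [0,0,0]
    - [0,0,0]
    - [0,0,0]
    - [0,0,0]
    - [0,0,0]
  turn:
    - [0,0,0]
    - [0,0,0]
    - [0,0,0]
    - [0,0,0]
    - [0,0,0]

```text
t: 10.22
tcp_pos: [0.4535, 0.0568, 0.0423]
tool_rot: [0.748, 0.664, 0.0, 0.0]
force: [-6.2, -1.0, 1.8]
finger_gap: 0.108
gripper_force: 58.5
```

Run:
```python
from h import *
print(manip.sense()['tcp_pos'],manip.sense()['force'],manip.sense()['finger_gap'])
# arc offsets: bar position from hinge at theta, relative, in tool units
R0=Ro.from_quat(manip.sense()['tool_rot']);ux=np.array([np.cos(YAW),np.sin(YAW),0])
for th in np.arange(.0,.70,.04):
    d=.195*(1-np.cos(th))*ux+np.array([0,0,.195*np.sin(th)]);print(round(th,2),np.round(R0.inv().apply(d)/.8,4))
```

```text
[0.45349732 0.05680243 0.04226405] [-6.24201577 -1.00939988  1.77021443] 0.10799436561845302
0.0 [0. 0. 0.]
0.04 [-0.      0.0002 -0.0097]
0.08 [-0.      0.0008 -0.0195]
0.12 [-0.      0.0018 -0.0292]
0.16 [-0.      0.0031 -0.0388]
0.2 [-0.      0.0049 -0.0484]
0.24 [-0.0001  0.007  -0.0579]
0.28 [-0.0001  0.0095 -0.0674]
0.32 [-0.0001  0.0124 -0.0767]
0.36 [-0.0001  0.0157 -0.0859]
0.4 [-0.0001  0.0193 -0.0949]
0.44 [-0.0002  0.0233 -0.1038]
0.48 [-0.0002  0.0276 -0.1125]
0.52 [-0.0002  0.0323 -0.1211]
0.56 [-0.0003  0.0373 -0.1294]
0.6 [-0.0003  0.0427 -0.1376]
0.64 [-0.0003  0.0483 -0.1455]
0.68 [-0.0004  0.0543 -0.1532]
```

The gap is 9 mm and the tips are only 10 mm below the bar's centre, so the bar sits near the pad tips. I open, go deeper and grip again.

Call:
apply_moves:
  claw: [0,0,0,0,0]
  travel:
    - [0,0,0]
    - [0,0,0]
    - [0,0,0]
    - [0,0,0]
    - [0,0,0]
  turn:
    - [0,0,0]
    - [0,0,0]
    - [0,0,0]
    - [0,0,0]
    - [0,0,0]

```text
t: 10.63
tcp_pos: [0.4591, 0.0562, 0.0415]
tool_rot: [0.748, 0.663, 0.004, 0.004]
force: [-0.6, -0.1, 0.7]
finger_gap: 0.498
gripper_force: 0.0
```

Run:
```python
from h import *
print(manip.sense()['tcp_pos'],manip.sense()['force'],manip.sense()['finger_gap'])
cmd([.453,.0588,.030],down(YAW))
```

```text
[0.45906498 0.05615124 0.04154948] [-0.60923632 -0.10155672  0.71170228] 0.4984203639677096
travel [ 0.0024 -0.0081  0.0143] turn [ 0.0036 -0.      0.002 ]
```

Call:
apply_moves:
  claw: [0,0,0,0,0]
  travel:
    - [0.002,-0.0075,0.005]
    - [0.002,-0.0075,0.01]
    - [0.002,-0.0075,0.0143]
    - [0.002,-0.0075,0.0143]
    - [0.002,-0.0075,0.0143]
  turn:
    - [0.0036,0,0]
    - [0.0036,0,0]
    - [0.0036,0,0]
    - [0.0036,0,0]
    - [0.0036,0,0]

```text
t: 11.05
tcp_pos: [0.4522, 0.0586, 0.0291]
tool_rot: [0.748, 0.663, -0.001, -0.001]
force: [0.7, 0.9, -0.2]
finger_gap: 0.502
gripper_force: 0.0
```

Call:
apply_moves:
  claw: [-0.4,-0.6,-1,-1,-1]
  travel:
    - [0,0,0]
    - [0,0,0]
    - [0,0,0]
    - [0,0,0]
    - [0,0,0]
  turn:
    - [0,0,0]
    - [0,0,0]
    - [0,0,0]
    - [0,0,0]
    - [0,0,0]

```text
t: 11.47
tcp_pos: [0.4536, 0.0584, 0.0297]
tool_rot: [0.748, 0.663, 0.0, 0.0]
force: [2.6, 0.4, -0.3]
finger_gap: 0.116
gripper_force: 58.3
```

Call:
apply_moves:
  claw: [-1,-1,-1,-1,-1]
  travel:
    - [0,0.0002,-0.0097]
    - [0,0.0008,-0.0195]
    - [0,0.0018,-0.0292]
    - [0,0.0031,-0.0388]
    - [0,0.0049,-0.0484]
  turn:
    - [0,0,0]
    - [0,0,0]
    - [0,0,0]
    - [0,0,0]
    - [0,0,0]

```text
t: 11.88
tcp_pos: [0.4574, 0.0579, 0.0694]
tool_rot: [0.748, 0.663, 0.0, 0.0]
force: [4.7, -0.9, -3.3]
finger_gap: 0.117
gripper_force: 58.3
```

Call:
apply_moves:
  claw: [-1,-1,-1,-1,-1]
  travel:
    - [0,0.0021,-0.0095]
    - [0,0.0046,-0.019]
    - [0,0.0075,-0.0283]
    - [0,0.0108,-0.0375]
    - [0,0.0144,-0.0465]
  turn:
    - [0,0,0]
    - [0,0,0]
    - [0,0,0]
    - [0,0,0]
    - [0,0,0]

```text
t: 12.3
tcp_pos: [0.4682, 0.0566, 0.1063]
tool_rot: [0.748, 0.664, -0.001, -0.0]
force: [5.8, -1.8, -5.6]
finger_gap: 0.118
gripper_force: 58.3
```

Call:
apply_moves:
  claw: [-1,-1,-1,-1,-1]
  travel:
    - [0,0.004,-0.0089]
    - [0,0.0083,-0.0176]
    - [0,0.013,-0.0262]
    - [0,0.018,-0.0345]
    - [0,0.0234,-0.0427]
  turn:
    - [0,0,0]
    - [0,0,0]
    - [0,0,0]
    - [0,0,0]
    - [0,0,0]

```text
t: 12.72
tcp_pos: [0.4852, 0.0544, 0.1398]
tool_rot: [0.748, 0.664, -0.002, -0.002]
force: [1.9, -2.0, -6.0]
finger_gap: 0.116
gripper_force: 58.2
```

Call:
apply_moves:
  claw: [-1,-1,-1,-1,-1]
  travel:
    - [0,0.0028,-0.004]
    - [0,0.0042,-0.006]
    - [0,0.0042,-0.006]
    - [0,0.0042,-0.006]
    - [0,0.0042,-0.006]
  turn:
    - [0,0,0]
    - [0,0,0]
    - [0,0,0]
    - [0,0,0]
    - [0,0,0]

```text
t: 13.13
tcp_pos: [0.4879, 0.0541, 0.1441]
tool_rot: [0.748, 0.664, -0.002, -0.002]
force: [-3.8, -4.2, 1.7]
finger_gap: 0.119
gripper_force: 58.6
```

Run:
```python
from h import *
st=manip.sense();p=st['tcp_pos'];print(p,st['force'],st['finger_gap'])
# angle of line bar->hinge from tool pose: bar 22mm above tips
ux=np.array([np.cos(YAW),np.sin(YAW),0]);x=(p-np.array([.6472,.0348,0]))@ux;z=p[2]+.0223-.052;print('theta',np.arctan2(z,-x),np.hypot(x,z))
a=snap('scene','scene5.png')['pixels'][150:280,245:395,::-1];b=snap('top','top5.png')['pixels'][130:260,230:380,::-1]
cv2.imwrite('pics/f.png',cv2.resize(a,(600,520),interpolation=cv2.INTER_CUBIC))
```

```text
[0.48788426 0.05411234 0.14405323] [-3.80537958 -4.21469114  1.65724659] 0.1189000702831032
theta 0.6191133704624632 0.1970542830630546
```

View pics/f.png

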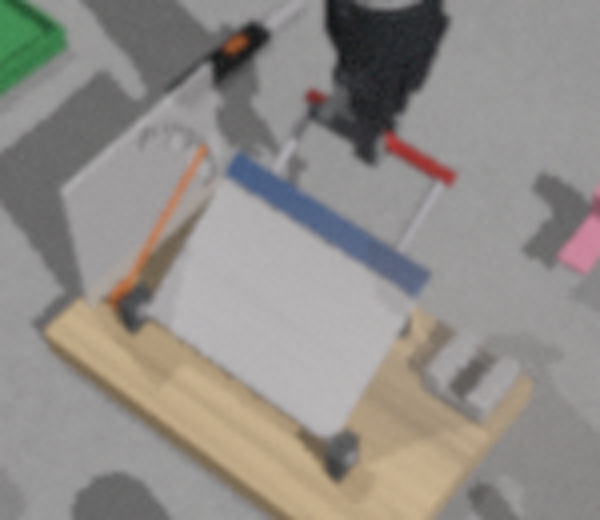

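The crop shows the leaf held up by the bar, almost in line with the orange pointer, which runs from (120,298) to (203,150). I refine both angles with the same model.

```bash
cat > ang.py <<'E'
from m import *
import sys
k=sys.argv[1]
S5=load('scene%s.png'%k);T5=load('top%s.png'%k);p=[.6472,.0348,-.1258]
def X(j):c,s=np.cos(p[2]),np.sin(p[2]);return np.array([p[0]+c*j[0]-s*j[1],p[1]+s*j[0]+c*j[1],j[2]])
def L(r,y,q,n=0):return X([-r*np.cos(q)+n*np.sin(q),y,.052+r*np.sin(q)+n*np.cos(q)])
def mask(s,lo,hi,roi):
    h=cv2.cvtColor(s['pixels'],cv2.COLOR_RGB2HSV);m=cv2.inRange(h,lo,hi);z=np.zeros_like(m);a,b,c,d=roi;z[c:d,a:b]=m[c:d,a:b]
    N,l,st,_=cv2.connectedComponentsWithStats(z);i=1+np.argmax(st[1:,4]);v,u=np.nonzero(l==i);return np.c_[u,v].astype(float)
def line(P):m=P.mean(0);d=np.linalg.svd(P-m)[2][0];return m,d
def lres(P,q,s,y,rs,n=0):
    m,d=line(P);nn=np.array([-d[1],d[0]]);return [(proj(s,L(r,y,q,n))-m)@nn for r in rs]
# pointer, line and free camera shift
for nm,a,b in(('start','scene1.png','top1.png'),('now',None,None)):
    s=load(a) if a else S5;t=load(b) if b else T5
    P=mask(s,(5,120,100),(18,255,255),(265,310,180,240));Q=mask(t,(3,100,80),(20,255,255),(338,356,155,205))
    tip=P[np.argsort(P[:,1])[:2]].mean(0);print(nm,len(P),len(Q),'tip S',tip,'tipT',Q[np.argsort(-Q[:,1])[:1]])
    q1=least_squares(lambda q:lres(P,q[0],s,-.11,(.03,.075,.12)),[.7]);print(' line S',q1.x,np.round(q1.fun,2))
    q2=least_squares(lambda q:(lambda R:[R[0]-R[1]])(lres(P,q[0],s,-.11,(.03,.12))),[.7]);print(' dir only S',q2.x)
    q3=least_squares(lambda q:[(proj(t,L(.125,-.11,q[0]))-Q[np.argmax(Q[:,1])])[1]-.5],[.7]);print(' tip T',q3.x)
# leaf: blue strip & bar
B=mask(S5,(100,80,60),(125,255,255),(295,360,180,230));print('blue',len(B))
ct=cv2.boxPoints(cv2.minAreaRect(B.astype(np.float32)));print(ct.tolist())
f=lambda x,y:np.array([(x+.5)/4-.5+245,(y+.5)/4-.5+150])
O=[((233,152),.135,-.085,0),((430,275),.135,.085,0),((308,95),.195,-.062,0),((455,180),.195,.062,0)]
if k=='5':
    g=lambda q:np.concatenate([proj(S5,L(r,y,q[0],n))-f(*c) for c,r,y,n in O])
    r=least_squares(g,[.6]);print('leaf S',r.x,np.round(r.fun,1))
    e1,e0=f(228,170),f(155,312);e=(e1-e0);nn=np.array([-e[1],e[0]])/np.linalg.norm(e)
    print('edge dir',least_squares(lambda q:[(proj(S5,L(.125,-.085,q[0],3e-3))-proj(S5,L(.01,-.085,q[0],3e-3)))@nn],[.6]).x)
R=mask(T5,(0,130,90),(4,255,255),(260,335,200,250)) ;print('red top',len(R))
E
python3 ang.py 5
```

```text
start 21 81 tip S [277.5 218.5] tipT [[346. 197.]]
 line S [0.38533534] [-0.64 -0.18  0.27]
 dir only S [0.3187588]
 tip T [0.60630892]
now 31 84 tip S [281.  212.5] tipT [[346. 197.]]
 line S [0.50349737] [-0.67 -0.19  0.29]
 dir only S [0.43463056]
 tip T [0.60630892]
blue 207
[[301.2705993652344, 192.71763610839844], [304.3176574707031, 187.9293975830078], [338.2235412597656, 209.50587463378906], [335.1764831542969, 214.2941131591797]]
leaf S [0.64608468] [ 1.6 -0.   0.7 -0.3 -0.5 -0.3 -1.2 -0.1]
edge dir [0.73445844]
red top 30
```

```bash
cat > ang2.py <<'E'
import sys
from m import *
p=[.6472,.0348,-.1258]
def J(w):d=w-np.array([p[0],p[1],0]);c,s=np.cos(p[2]),np.sin(p[2]);return np.array([c*d[0]+s*d[1],-s*d[0]+c*d[1],d[2]])
def fit(Pts,nm):
    P=np.array(Pts)
    for _ in range(3):
        a=np.polyfit(P[:,0],P[:,2],1);r=P[:,2]-np.polyval(a,P[:,0]);P=P[abs(r)<2*r.std()+1e-4]
    print(nm,len(P),'angle',np.round(np.arctan(-a[0]),4),'z at hinge',np.round(a[1],4),'sd',np.round(r.std(),4),'y',np.round(P[:,1].mean(),4))
def roi(s,m,b):
    a=np.zeros_like(m);a[b[2]:b[3],b[0]:b[1]]=m[b[2]:b[3],b[0]:b[1]];v,u=np.nonzero(a);return [(i,j) for i,j in zip(u,v) if s['depth'][j,i]>0]
for k in sys.argv[1:]:
  for n,b in(('scene',(268,305,180,228)),('top',(338,356,155,205))):
    s=load(n+k+'.png');h=cv2.cvtColor(s['pixels'],cv2.COLOR_RGB2HSV)
    uv=roi(s,cv2.inRange(h,(4,90,60),(17,255,255)),b)
    pts=[J(world(s,q,0)) for q in uv];sel=[x for x in pts if abs(x[1]+.11)<.02 and x[2]>.045]
    if len(sel)>4:
        fit(sel,k+n+' ptr');A=np.array(sel);print('   r max',np.max(np.hypot(A[:,0],A[:,2]-.052)),'mean ang',np.round(np.median(np.arctan2(A[:,2]-.052,-A[:,0])[np.hypot(A[:,0],A[:,2]-.052)>.07]),4))
  s=load('scene'+k+'.png')
  pts=[J(world(s,(u,v),0)) for v in range(180,270) for u in range(270,360) if s['depth'][v,u]>0]
  pts=[x for x in pts if -.08<x[1]<.08 and -.125<x[0]<-.01 and x[2]>.045 and x[2]<.15]
  fit(pts,k+' leaf')
E
python3 ang2.py 1 5
```

```text
1scene ptr 71 angle 0.6324 z at hinge 0.0569 sd 0.0028 y -0.1101
   r max 0.12349224241485433 mean ang 0.6813
1top ptr 49 angle 0.6195 z at hinge 0.0586 sd 0.0021 y -0.11
   r max 0.12924267392679298 mean ang 0.6757
1 leaf 1686 angle 0.0113 z at hinge 0.0548 sd 0.0016 y 0.0014
5scene ptr 70 angle 0.6177 z at hinge 0.0579 sd 0.003 y -0.1101
   r max 0.12364473834216681 mean ang 0.6748
5top ptr 52 angle 0.6033 z at hinge 0.0591 sd 0.0027 y -0.11
   r max 0.1254320351084773 mean ang 0.6721
5 leaf 2201 angle 0.6283 z at hinge 0.0545 sd 0.0023 y 0.0022
```

The depth fits give the pointer at about 0.62–0.64 rad and the leaf at about 0.62. I make a tiny nudge, let it settle, and check.

Call:
apply_moves:
  claw: [-1,-1,-1,-1,-1]
  travel:
    - [0,0.0016,-0.0022]
    - [0,0.0016,-0.0022]
    - [0,0.0016,-0.0022]
    - [0,0.0016,-0.0022]
    - [0,0.0016,-0.0022]
  turn:
    - [0,0,0]
    - [0,0,0]
    - [0,0,0]
    - [0,0,0]
    - [0,0,0]

```text
t: 13.65
tcp_pos: [0.489, 0.054, 0.1457]
tool_rot: [0.748, 0.664, -0.002, -0.002]
force: [-4.8, -3.2, 1.2]
finger_gap: 0.118
gripper_force: 58.8
```

Call:
apply_moves:
  claw: [-1,-1,-1,-1,-1]
  travel:
    - [0,0,0]
    - [0,0,0]
    - [0,0,0]
    - [0,0,0]
    - [0,0,0]
  turn:
    - [0,0,0]
    - [0,0,0]
    - [0,0,0]
    - [0,0,0]
    - [0,0,0]

```text
t: 14.07
tcp_pos: [0.489, 0.054, 0.1457]
tool_rot: [0.748, 0.664, -0.002, -0.002]
force: [-5.1, -3.5, 1.3]
finger_gap: 0.119
gripper_force: 58.8
```

```bash
python3 - <<'E'
from h import *
snap('scene','scene6.png');snap('top','top6.png');st=manip.sense();print(st['tcp_pos'],st['force'],st['qd'].round(3),st['gripper_force'])
E
python3 ang2.py 6
```

```text
[0.48901378 0.053943   0.14569121] [-4.5033168  -2.97912936  0.85781462] [-0.001 -0.     0.     0.001 -0.001 -0.001] 58.767439126968384
6scene ptr 67 angle 0.6073 z at hinge 0.0587 sd 0.0023 y -0.1102
   r max 0.12327818242960642 mean ang 0.6717
6top ptr 52 angle 0.5985 z at hinge 0.0606 sd 0.0025 y -0.1099
   r max 0.1267792449201045 mean ang 0.6705
6 leaf 2183 angle 0.6374 z at hinge 0.0548 sd 0.0023 y 0.0026
```

```bash
python3 -c "
from station import manip
print(manip.sign_off())"
```

```text
the job is handed in; nothing more can be done
None
```

I handed the job in at about 14 s, with no verdict returned: the keeper stands released in the large green tray, and the gripper holds the leaf still at about 0.63 rad, with the pointer measured between 0.60 and 0.67 rad.

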